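Shut the coin-headed stopcock under the sliding cover

TASK

Push the test box's wooden cover straight back along its guides to the stop, so that the well with its two stopcocks lies open. Then push the lever with the round coin-shaped head a quarter turn counter-clockwise (seen from above) to its shut stop, so that it points to the box's left. Use only pushes of the fingertips: never lift the cover, and leave the plain lever and the other things on the counter as they are.

Things in the scene. Friction and masses are not known exactly. Their poses are not given: they have to be found in the camera images.
- box: fixed dark wood test box, 340 (y) x 308 mm. Origin at counter height under the centre of its well; z up, x to its back (roughly away from the robot), y left. Well x -70..70, y -150..150, floor z 30, front wall from x -80, rim z 70 mm; flat deck behind at z 70. Brass guide strips along the sides (inner faces y +-162, top z 84) and a stop strip across the back, face at x 217.5 mm
- cover: loose wooden cover board, 155 (x) x 318 (y) x 18 mm, 0.5 kg, flat on the rim between the guide strips, 3 mm play a side. Origin at the centre of its underside (box z 70), axes as the box's. Starts with its centre at box x 0 to 15 mm; against the stop strip it is at x 140, its near edge at x 62. The near edge stands free above the rim, to be pushed there; a few N move it
- coin_lever (a joint): angle of the coin-headed stopcock lever, rad: 0 = open, pointing to the box's +x (back); grows counter-clockwise seen from above; 1.571 = shut, at its stop, pointing to the box's +y (left). Starts between 0 and 0.3; stays where it is left, stiff by about 0.07 N m
- coin_tip (a point): centre of the round head of the coin-headed brass lever, 60 mm from its pivot, half-way up. The lever is a bar 12 mm wide, box z 48 to 62 mm, inside the well, ending in a round coin-like head 30 mm across; the other lever has no head. Which one sits left varies
- coin_pivot (a point): point on the upright turning axis of the coin-headed lever, at lever mid-height (box z 55 mm); hub 26 mm across. The two pivots stand at box x -45 mm, y +50 and y -75 mm
- plain_tip (a point): a point on the other, plain straight brass lever, 60 mm from its pivot and half-way up; the bar is 12 mm wide and ends 72 mm from the pivot, no head. It points roughly to the box's back (0 to 0.3 rad counter-clockwise of it) and is to stay so
- compass_case: mahogany pocket compass case, 75 x 75 x 24 mm, bystander in front of the box to the left; origin under its centre
- loupe: brass eyeglass loupe, 38 mm across, 28 mm high, bystander in front of the box to the right; origin under its centre
- bench_block: cast iron bench block, 80 x 80 x 35 mm, bystander right of the box; origin under its centre
- magnet: red bar magnet, 100 x 20 x 14 mm, bystander left of the box; origin under its centre
- gimbal_ring: brass gimbal ring lying flat, 80 mm across, 8 mm high, bystander left of the box; origin under its centre
- screwdriver: screwdriver, 140 mm long, bystander lying right of the box

How it is judged:
By the outcome, as a careful person would: the job done as asked, in the order asked, and still so for the second after the job is handed in, with the robot touching nothing.
It also fails if it takes over 51 s, if anything falls off the work surface, if the arm or the gripper's body presses on something with over 40 N, if the wrist force passes 120 N, or if a joint passes its speed limit or range.

ROBOT

A 6-joint arm with a two-finger parallel gripper is mounted at the origin on the work surface. World frame = base frame: x ahead of the robot, y to its left, z up, the work surface at z = 0. Lengths are in m, angles in degrees, forces in N, time in s.
With the tool pointing down it reaches from about 0.35 to 0.95 m from the base axis. Payload 17.4 kg.
Tool frame: the origin (TCP) lies on the mounting face of the last link; the fingertips stand 186 mm ahead of it and the grasp point (between the pads) lies 167 mm ahead of it; z points along the fingers, x is the direction in which the jaws open and shut, and the axes are right-handed (so a half turn about z gives the same grasp; the last joint's range is limited). The gripper opens to 93 mm and grips with 3 to 60 N. Pads are 15 mm wide; open, the fingers measure 128 mm over their backs; the gripper's body (75 mm by 188 mm) begins 65 mm behind the grasp point.
Start: joints at [66.016, 6.646, 82.598, -0, 90.757, -2.166], TCP at [0.251, 0.627, 0.405] pointing down, gripper open.
Joint ranges: [-162.19, 162.19], [-47.58, 125.68], [4.15, 143.07], [-65.23, 245.23], [0.69, 171.88], [-170.13, 170.13]. Speed limits (degrees/s): [108.29, 108.29, 127.2, 180, 180, 180].

INTERFACE

Orientations are given as [roll, pitch, yaw] about the fixed x, y, z axes, in that order (R = Rz(yaw) Ry(pitch) Rx(roll)).
In Python, from rig import r, optics, ticket gives the robot as it stands.
- The arm moves only by the tool jog_arm, never from a script. Its argument "targets" is one flat list of numbers, 7 for each row, row after row: the opening in per cent of the stroke, from 0 (shut) to 100 (fully open), then the shift along the tool's x, y, z in cm, then the turn, a rotation vector about the tool's x, y, z in rad. In form: [claw, dx, dy, dz, ax, ay, az, claw, dx, dy, dz, ax, ay, az, ...]. A call has 1 to 5 rows; each row is the pose to reach, as a shift and turn from the pose measured when the call began, along the tool's axes at that moment; what a row does not reach only later rows make up. A row lasts 1/12 s, in which the tool goes at most 41.7 mm and 7.16 degrees, less where a joint would pass 70% of its speed; a pose out of reach is approached as far as the arm can. A call with a gripper value outside its range is refused whole. The fingers move at their own pace and stop on an object; "newtons" is the grip in N (left out, the last holds). Time passes only in rows, so rows that repeat a pose let the fingers close. It gives the time, the measured TCP pose, the force and the opening at its end, in the units of the state.
- r.get_state(): the state, without advancing time (a new reading comes with each control period).
- optics.camera(name): name is "scene" or "top"; returns a dict with "img" (384x512x3 uint8, blue, green, red), "K" (3x3 intrinsics, pixels), "R" (3x3) and "t" (3): a world point X has camera coordinates R X + t. Camera axes: x right, y down, z forward; pixel columns grow to the right and rows downward; lengths in m; the calibration is good to about 2 mm. A picture is of the moment at which its call begins. There is no depth.
- ticket.hand_in(): hands the job in, once; it reports no verdict.
The state is a dict: "time": time; "joint_pos": joint angles; "joint_velocities": joint speeds; "joint_efforts": joint torques, N m; "tool_pos": TCP position; "orientation": TCP orientation; "contact_force": force on the tool from outside, world axes, zero at the start; "ft_torque": the same for the moment, N m; "opening": opening from 0.0 (shut) to 1.0 (fully open).
Only numpy, scipy, OpenCV 4.12 (cv2) and the standard library are available. Lean on these libraries where they do the work, as an engineer would, in place of code of your own. Each camera call takes 0.05 s, during which the arm holds its last target.

## Working session

There is one attempt and no reset: what is moved stays moved. The work goes in short steps, Python scripts to look and compute and a tool call to move; the robot and the scene stay as the last step left them, time stands still between calls to the robot, and variables do not carry over. Pictures are saved under pics/ and viewed, and the job is handed in when it is done.

Besides the shell and the picture viewer there is one more tool, called after "Emit:" in YAML: its name, and indented under it one key for each argument. jog_arm: Moves the arm, as the interface text tells. Its arguments: {"type":"object","properties":{"targets":{"type":"array"},"newtons":{"type":"number"}},"required":["targets"]}

```bash
mkdir -p pics; ls; python3 - <<'E'
from rig import r, optics, ticket
import cv2,numpy as np
s=r.get_state(); print(s)
for n in("scene","top"):
    c=optics.camera(n); cv2.imwrite(f"pics/{n}0.png",c["img"]); print(n,c["K"].tolist(),np.round(c["R"],4).tolist(),c["t"])
E
```

```text
pics
{'time': 0.0, 'joint_pos': array([ 6.60142707e+01,  6.67095652e+00,  8.26364678e+01,  1.05894536e-03,
        9.07558702e+01, -2.16428503e+00]), 'joint_velocities': array([-0.11150159, -0.05484992,  0.01145904, -0.08740096, -0.0582328 ,
       -0.12395398]), 'joint_efforts': array([-5.02041894e-04, -7.21274471e+01, -6.22608304e+01,  7.80094019e-02,
        2.37460400e-02, -7.25053860e-05]), 'tool_pos': array([0.25089542, 0.62663279, 0.40403453]), 'orientation': array([-1.79996552e+02,  6.32093802e-02,  6.81785710e+01]), 'contact_force': array([-0.60176262, -0.84396288, -0.40655778]), 'ft_torque': array([-0.01144797,  0.00330539,  0.04075596]), 'opening': 0.9983012629077573}
scene [[367.94752280230983, 0.0, 251.2988056786943], [0.0, 367.94752280230983, 186.81105452349766], [0.0, 0.0, 1.0]] [[0.3861, 0.9224, -0.0055], [0.6666, -0.2832, -0.6895], [-0.6376, 0.2626, -0.7242]] [-0.23426318 -0.30787529  1.30604291]
top [[489.3091063884376, 0.0, 261.4898762520118], [0.0, 489.3091063884376, 192.61857636717136], [0.0, 0.0, 1.0]] [[0.0253, -0.9993, 0.0271], [-0.9858, -0.0294, -0.1654], [0.1661, -0.0226, -0.9858]] [0.01766145 0.58771685 1.0204482 ]
```

View pics/top0.png

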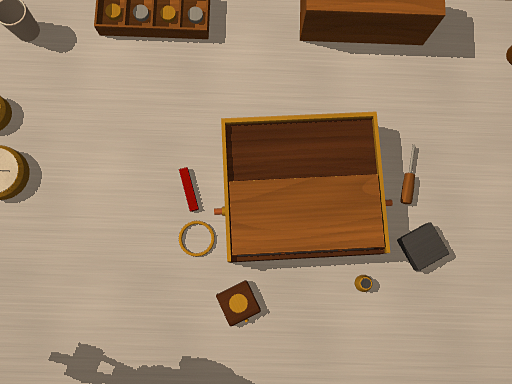

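View pics/scene0.png

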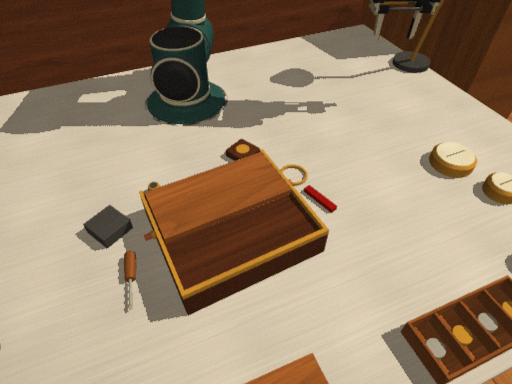

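```bash
python3 - <<'E'
import cv2
a=cv2.imread("pics/top0.png")[100:275,205:405]
cv2.imwrite("pics/z0.png",cv2.resize(a,None,fx=4,fy=4,interpolation=cv2.INTER_CUBIC)[:, :800][:600])
cv2.imwrite("pics/z1.png",cv2.resize(a,None,fx=4,fy=4,interpolation=cv2.INTER_CUBIC)[400:])
E
```

```text
(no output)
```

View pics/z0.png

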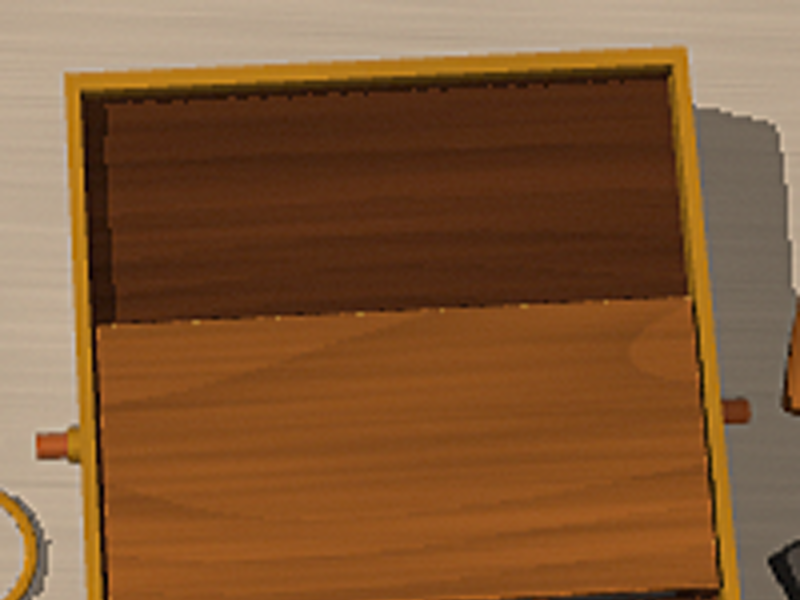

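View pics/z1.png

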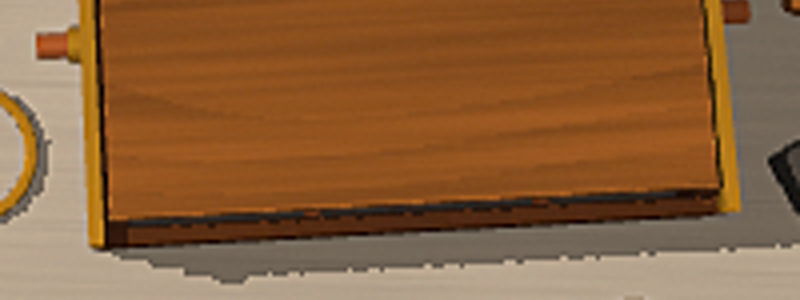

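```bash
cat > h.py <<'E'
import numpy as np,cv2
from rig import r,optics,ticket
from scipy.optimize import least_squares
def proj(c,X):
    p=(np.asarray(X)@c["R"].T+c["t"])@c["K"].T
    return p[:,:2]/p[:,2:]
def ray(c,px,z):
    d=c["R"].T@np.linalg.solve(c["K"],np.r_[px,1.]);o=-c["R"].T@c["t"]
    return o+d*(z-o[2])/d[2]
def b2w(b,X):
    X=np.atleast_2d(X)/1000.;c,s=np.cos(b[2]),np.sin(b[2])
    return np.c_[b[0]+c*X[:,0]-s*X[:,1],b[1]+s*X[:,0]+c*X[:,1],X[:,2]]
def w2b(b,P):
    c,s=np.cos(b[2]),np.sin(b[2]);d=np.asarray(P)[:2]-b[:2]
    return 1000*np.array([c*d[0]+s*d[1],-s*d[0]+c*d[1]])
E
python3 - <<'E'
from h import *
c=optics.camera("top")
z=lambda u,v:((u+.5)/4+205-.5,(v+.5)/4+100-.5)
px=np.array([z(66,73),z(686,46),z(740,612),z(90,647)])
for p in px: print(ray(c,p,.084))
M=[[227.5,170,84],[227.5,-170,84],[-80,-170,84],[-80,170,84]]
f=lambda b:(proj(c,b2w(b,M))-px).ravel()
s=least_squares(f,[.5,0,0]);print(s.x,np.degrees(s.x[2]),s.fun)
for p in [z(105,618),z(718,590),z(97,324),z(690,297)]: print(w2b(s.x,ray(c,p,.088)))
im=c["img"].copy()
sc=optics.camera("scene");i2=sc["img"].copy()
for cc,ii in((c,im),(sc,i2)):
    cv2.polylines(ii,[proj(cc,b2w(s.x,M)).round().astype(int)],True,(255,0,255),1)
    cv2.polylines(ii,[proj(cc,b2w(s.x,[[-80,170,0],[-80,-170,0],[227.5,-170,0],[227.5,170,0]])).round().astype(int)],True,(255,255,0),1)
cv2.imwrite("pics/o.png",np.hstack([cv2.resize(im[90:290,190:420],(400,348)),cv2.resize(i2[130:310,120:350],(400,348))]))
E
```

```text
[0.74228812 0.12609159 0.084     ]
[ 0.76922115 -0.21146669  0.084     ]
[ 0.46227453 -0.23556535  0.084     ]
[0.43541956 0.10179586 0.084     ]
[ 0.52878484 -0.06063228  0.07920167] 4.537921222001642 [-0.34690928  0.06272803  0.28899478  0.09690907  0.40975149 -0.09095493
 -0.34181927 -0.09032075]
[-65.98729134 160.82801322]
[ -68.33282798 -157.55977964]
[ 87.98434195 158.33311498]
[  87.27471208 -157.40695146]
```

View pics/o.png

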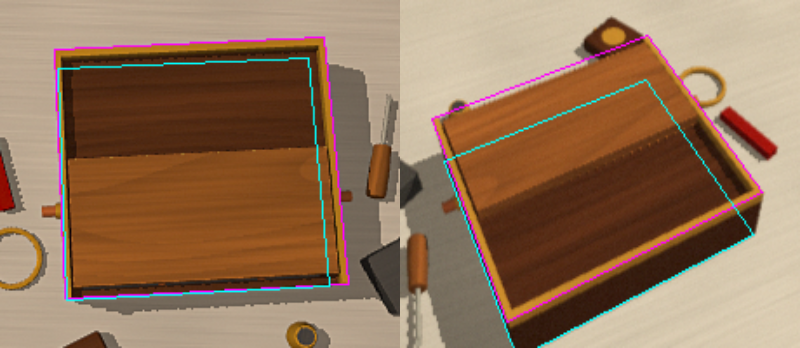

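```bash
cat >> h.py <<'E'
from scipy.spatial.transform import Rotation as Ro
B=np.array([.52878,-.06063,.0792])
def goal(x,y,tipz,yaw=94.54):
    "box xy mm of tool axis, fingertip height mm, yaw deg in world"
    s=r.get_state();R0=Ro.from_euler('xyz',s["orientation"],degrees=True);R1=Ro.from_euler('xyz',[180,0,yaw],degrees=True)
    P=b2w(B,[[x,y,tipz+186]])[0]
    print("P",P.round(4),"cm",(100*R0.inv().apply(P-s["tool_pos"])).round(2),"rv",(R0.inv()*R1).as_rotvec().round(3))
def st():
    s=r.get_state();R0=Ro.from_euler('xyz',s["orientation"],degrees=True)
    print("t",s["time"],"box",w2b(B,s["tool_pos"]).round(1),"tipz",round(s["tool_pos"][2]*1000-186,1),"rpy",s["orientation"].round(2),"F",s["contact_force"].round(1),"op",round(s["opening"],3))
E
python3 -c "
from h import *
st();goal(-105,0,200);goal(-105,0,75.5)
sc=optics.camera('scene');print(ray(sc,(411,62),0))"
```

```text
t 0.2 box [-222.6  707.1] tipz 218.3 rpy [-1.800e+02  4.000e-02  6.818e+01] F [ 0.1 -0.4 -0.6] op 0.997
P [ 0.4241 -0.0689  0.386 ] cm [-58.14  41.93   1.87] rv [-0.     0.001 -0.46 ]
P [ 0.4241 -0.0689  0.2615] cm [-58.13  41.93  14.32] rv [-0.     0.001 -0.46 ]
[0.09388154 0.91395489 0.        ]
```

Emit:
jog_arm:
  targets: [100,-58.14,41.93,1.9,0,0,-0.46,100,-58.14,41.93,1.9,0,0,-0.46,100,-58.14,41.93,1.9,0,0,-0.46,100,-58.14,41.93,1.9,0,0,-0.46,100,-58.14,41.93,1.9,0,0,-0.46]

```text
time: 0.67
tool_pos: [0.3011, 0.4228, 0.3988]
orientation: [-180.0, 0.0, 94.9]
contact_force: [1.1, -0.1, 0.2]
opening: 1.001
```

```bash
python3 -c "
from h import *
st();goal(-105,0,200)"
```

```text
t 0.6667 box [-188.7  499.9] tipz 212.8 rpy [-1.7998e+02  4.0000e-02  9.4920e+01] F [ 1.1 -0.1  0.2] op 1.001
P [ 0.4241 -0.0689  0.386 ] cm [-50.04   8.04   1.31] rv [-0.     0.001  0.007]
```

Emit:
jog_arm:
  targets: [100,-50.04,8.04,1.3,0,0,0.007,100,-50.04,8.04,1.3,0,0,0.007,100,-50.04,8.04,1.3,0,0,0.007,100,-50.04,8.04,1.3,0,0,0.007,100,-50.04,8.04,1.3,0,0,0.007]

```text
time: 1.08
tool_pos: [0.3512, 0.2206, 0.3939]
orientation: [180.0, 0.0, 94.6]
contact_force: [0.7, 0.6, 0.2]
opening: 0.999
```

```bash
python3 -c "
from h import *
st();goal(-105,0,200)"
```

```text
t 1.0833 box [-154.8  294.4] tipz 207.9 rpy [1.7998e+02 2.0000e-02 9.4550e+01] F [0.7 0.6 0.2] op 0.999
P [ 0.4241 -0.0689  0.386 ] cm [-29.44   4.97   0.8 ] rv [0. 0. 0.]
```

Emit:
jog_arm:
  targets: [100,-29.44,4.97,0.8,0,0,0,100,-29.44,4.97,0.8,0,0,0,100,-29.44,4.97,0.8,0,0,0,100,-29.44,4.97,0.8,0,0,0,100,-29.44,4.97,0.8,0,0,0]

```text
time: 1.5
tool_pos: [0.4015, 0.0183, 0.3887]
orientation: [179.9, 0.0, 94.6]
contact_force: [1.5, 1.3, 0.6]
opening: 1.002
```

```bash
python3 -c "
from h import *
st();goal(-105,0,75.5)"
```

```text
t 1.5 box [-120.7   88.8] tipz 202.7 rpy [1.7991e+02 2.0000e-02 9.4560e+01] F [1.5 1.3 0.6] op 1.002
P [ 0.4241 -0.0689  0.2615] cm [-8.87  1.55 12.73] rv [0.002 0.    0.   ]
```

Emit:
jog_arm:
  targets: [100,-8.87,1.5,3,0,0,0,100,-8.87,1.5,3,0,0,0,100,-8.87,1.5,12.7,0,0,0,100,-8.87,1.5,12.7,0,0,0,100,-8.87,1.5,12.7,0,0,0]

```text
time: 1.92
tool_pos: [0.4226, -0.0699, 0.257]
orientation: [-179.9, -0.0, 94.4]
contact_force: [-0.6, 0.0, -1.6]
opening: 1.004
```

```bash
python3 -c "
from h import *
st();goal(-85,0,75.5)
c=optics.camera('top');s=optics.camera('scene')
cv2.imwrite('pics/a.png',np.hstack([cv2.resize(c['img'][90:290,190:420],(400,348)),cv2.resize(s['img'][130:310,120:350],(400,348))]))"
```

```text
t 1.9167 box [-106.6   -0.9] tipz 71.0 rpy [-1.7985e+02 -5.0000e-02  9.4430e+01] F [-0.6  0.  -1.6] op 1.004
P [ 0.444  -0.0674  0.2615] cm [ 0.09  2.16 -0.45] rv [-0.003 -0.001 -0.002]
```

View pics/a.png

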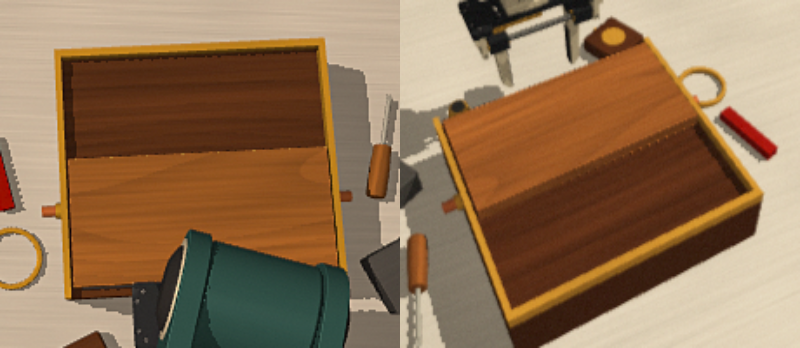

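Emit:
jog_arm:
  targets: [100,0,0,-0.6,0,0,0,100,0,0,-0.6,0,0,0,100,0,0.8,-0.6,0,0,0,100,0,1.6,-0.6,0,0,0,100,0,2.0,-0.6,0,0,0]

```text
time: 2.43
tool_pos: [0.4441, -0.0674, 0.2656]
orientation: [-179.9, -0.0, 94.5]
contact_force: [0.2, 0.1, -0.1]
opening: 1.0
```

```bash
python3 -c "
from h import *
st();goal(-60,0,76.5);goal(55,0,76.5)"
```

```text
t 2.4333 box [-85.   -0.1] tipz 79.6 rpy [-1.799e+02 -4.000e-02  9.453e+01] F [ 0.2  0.1 -0.1] op 1.0
P [ 0.469  -0.0654  0.2625] cm [0.01 2.5  0.3 ] rv [-0.002 -0.001 -0.   ]
P [ 0.5836 -0.0563  0.2625] cm [1.0e-02 1.4e+01 2.8e-01] rv [-0.002 -0.001 -0.   ]
```

Emit:
jog_arm:
  targets: [100,0,0.5,0.3,0,0,0,100,0,1.0,0.3,0,0,0,100,0,1.6,0.3,0,0,0,100,0,2.2,0.3,0,0,0,100,0,2.8,0.3,0,0,0]

```text
time: 2.85
tool_pos: [0.4726, -0.0651, 0.2624]
orientation: [-179.9, -0.0, 94.5]
contact_force: [-2.7, -0.6, 1.0]
opening: 0.999
```

```bash
python3 -c "
from h import *
st();goal(-20,0,76.5);goal(55,0,76.5)"
```

```text
t 2.85 box [-56.4  -0. ] tipz 76.4 rpy [-1.7987e+02 -5.0000e-02  9.4530e+01] F [-2.7 -0.6  1. ] op 0.999
P [ 0.5088 -0.0622  0.2625] cm [ 0.01  3.64 -0.02] rv [-0.002 -0.001 -0.   ]
P [ 0.5836 -0.0563  0.2625] cm [ 1.000e-02  1.114e+01 -4.000e-02] rv [-0.002 -0.001 -0.   ]
```

Contact ~2.7 N, moving. Continue.

Emit:
jog_arm:
  targets: [100,0,0.8,0,0,0,0,100,0,1.6,0,0,0,0,100,0,2.4,0,0,0,0,100,0,3.2,0,0,0,0,100,0,4.0,0,0,0,0]

```text
time: 3.27
tool_pos: [0.5133, -0.062, 0.2623]
orientation: [-179.9, -0.0, 94.5]
contact_force: [-4.3, 0.4, 3.5]
opening: 1.003
```

Emit:
jog_arm:
  targets: [100,0,0.8,0,0,0,0,100,0,1.6,0,0,0,0,100,0,2.4,0,0,0,0,100,0,3.2,0,0,0,0,100,0,4.0,0,0,0,0]

```text
time: 3.68
tool_pos: [0.554, -0.0587, 0.2622]
orientation: [-179.9, -0.0, 94.5]
contact_force: [-5.7, -0.3, 3.0]
opening: 1.0
```

```bash
python3 -c "
from h import *
st();goal(54,0,76.5)
c=optics.camera('top');s=optics.camera('scene')
cv2.imwrite('pics/b.png',np.hstack([cv2.resize(c['img'][90:290,190:420],(400,348)),cv2.resize(s['img'][130:310,120:350],(400,348))]))"
```

```text
t 3.6833 box [25.3 -0.1] tipz 76.2 rpy [-1.7987e+02 -4.0000e-02  9.4530e+01] F [-5.7 -0.3  3. ] op 1.0
P [ 0.5826 -0.0564  0.2625] cm [ 0.01  2.87 -0.04] rv [-0.002 -0.001 -0.   ]
```

View pics/b.png

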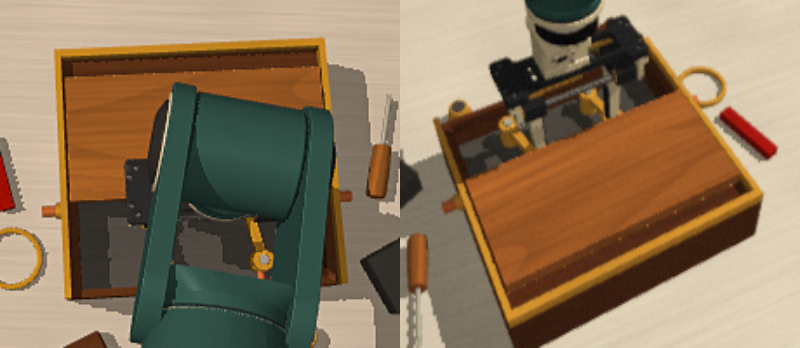

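Emit:
jog_arm:
  targets: [100,0,0.6,0,0,0,0,100,0,1.1,0,0,0,0,100,0,1.5,0,0,0,0,100,0,1.9,0,0,0,0,100,0,2.2,0,0,0,0]

```text
time: 4.2
tool_pos: [0.5765, -0.0569, 0.2619]
orientation: [-179.9, -0.1, 94.5]
contact_force: [-3.2, -0.6, 0.4]
opening: 1.002
```

Emit:
jog_arm:
  targets: [100,0,0.1,0,0,0,0,100,0,0.2,0,0,0,0,100,0,0.3,0,0,0,0,100,0,0.4,0,0,0,0]

```text
time: 4.53
tool_pos: [0.5805, -0.0566, 0.2619]
orientation: [-179.9, -0.1, 94.5]
contact_force: [-2.5, -0.9, 1.1]
opening: 1.0
```

```bash
python3 -c "
from h import *
st();goal(54,0,76.5)"
```

```text
t 4.5333 box [51.9 -0.1] tipz 75.9 rpy [-1.7989e+02 -5.0000e-02  9.4530e+01] F [-2.5 -0.9  1.1] op 1.0
P [ 0.5826 -0.0564  0.2625] cm [ 0.01  0.21 -0.06] rv [-0.002 -0.001 -0.   ]
```

Emit:
jog_arm:
  targets: [100,0,0.1,0,0,0,0,100,0,0.2,0,0,0,0,100,0,0.3,0,0,0,0]

```text
time: 4.78
tool_pos: [0.5825, -0.0566, 0.2619]
orientation: [-179.6, -0.0, 94.5]
contact_force: [-30.8, -3.1, 17.9]
opening: 0.997
```

Emit:
jog_arm:
  targets: [100,0,0.1,0,0,0,0,100,0,0.2,0,0,0,0]

```text
time: 4.95
tool_pos: [0.5835, -0.0565, 0.2619]
orientation: [-179.3, -0.1, 94.6]
contact_force: [-32.7, -1.1, 17.8]
opening: 0.996
```

Emit:
jog_arm:
  targets: [100,0,-1.0,0,0,0,0,100,0,-2.0,0,0,0,0,100,0,-3,-4,0,0,0,100,0,-3,-8,0,0,0,100,0,-3,-12,0,0,0]

```text
time: 5.37
tool_pos: [0.554, -0.0589, 0.3838]
orientation: [-179.3, -0.1, 94.5]
contact_force: [0.9, 0.0, 0.4]
opening: 1.003
```

Emit:
jog_arm:
  targets: [0,20,-4,-6,0,0,0,0,20,-4,-6,0,0,0,0,20,-4,-6,0,0,0,0,20,-4,-6,0,0,0,0,20,-4,-6,0,0,0]

```text
time: 5.78
tool_pos: [0.4989, 0.134, 0.4439]
orientation: [-179.4, -0.1, 94.5]
contact_force: [1.6, 0.0, -0.1]
opening: 0.694
```

```bash
python3 -c "
from h import *
st()
c=optics.camera('top');s=optics.camera('scene')
cv2.imwrite('pics/top1.png',c['img']);cv2.imwrite('pics/scene1.png',s['img'])
cv2.imwrite('pics/c.png',np.hstack([cv2.resize(c['img'][90:290,190:420],(400,348)),cv2.resize(s['img'][130:310,120:350],(400,348))]))"
```

```text
t 5.7833 box [-14.4 196.4] tipz 257.9 rpy [-1.7941e+02 -9.0000e-02  9.4520e+01] F [ 1.6  0.  -0.1] op 0.694
```

View pics/c.png

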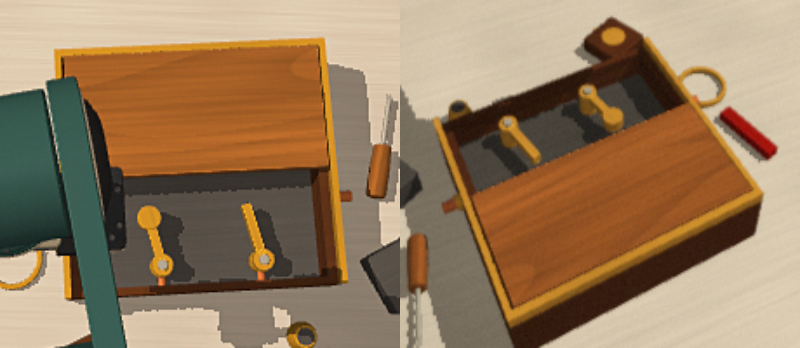

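```bash
python3 - <<'E'
from h import *
c=optics.camera('top')
a=cv2.imread('pics/top1.png')[180:270,240:400]
cv2.imwrite('pics/d.png',cv2.resize(a,None,fx=5,fy=5,interpolation=cv2.INTER_CUBIC))
for p in [(149,217),(162,265),(248,207),(262,261)]:
    print(w2b(B,ray(c,(p[0]/1.739+190,p[1]/1.74+90),.062)).round(1))
print(w2b(B,ray(c,(190+64/1.739,90+180/1.74),.088)),w2b(B,ray(c,(190+328/1.739,90+168/1.74),.088)))
E
```

```text
[13.9 62.3]
[-45.8  49.8]
[ 20.1 -61.1]
[-47.3 -73.1]
[ 60.82106493 163.84320132] [  59.76552504 -158.02924369]
```

View pics/d.png

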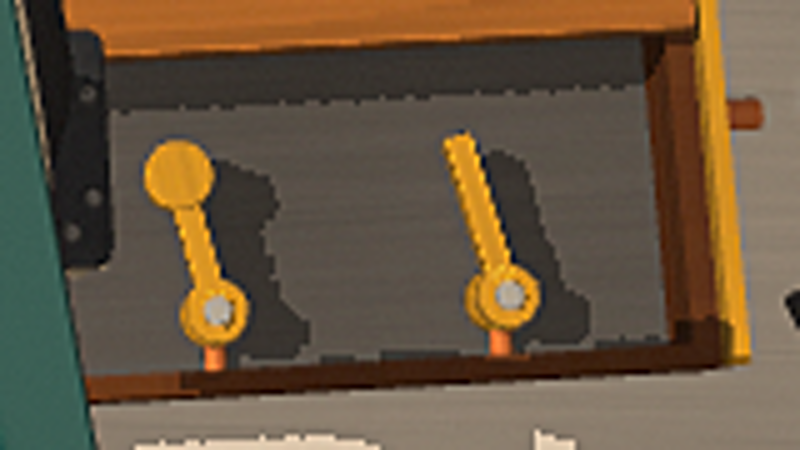

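```bash
cat >> h.py <<'E'
def lev(th,v,tipz,u=57):
    t=np.radians(th);e=np.array([np.cos(t),np.sin(t)]);n=np.array([-e[1],e[0]])
    p=np.array([-45,50])+u*e+v*n
    goal(p[0],p[1],tipz,4.54+th)
E
python3 -c "
from h import *
st();print(r.get_state()['joint_pos']);lev(12,-46,140);lev(12,-46,46)"
```

```text
t 5.9333 box [-14.1 197. ] tipz 258.2 rpy [-1.7948e+02 -1.0000e-01  9.4770e+01] F [-0.2 -0.2 -1.3] op 0.563
[ 12.23087668 -13.55876889  98.28146356   0.16713795  95.78258734
 -82.52465254]
P [ 0.5477 -0.0422  0.326 ] cm [-18.05   3.47  11.76] rv [-0.009  0.005  1.365]
P [ 0.5477 -0.0422  0.232 ] cm [-18.07   3.56  21.16] rv [-0.009  0.005  1.365]
```

Emit:
jog_arm:
  targets: [0,-18,3.5,6,0,0,1.365,0,-18,3.5,6,0,0,1.365,0,-18,3.5,11.7,0,0,1.365,0,-18,3.5,11.7,0,0,1.365,0,-18,3.5,11.7,0,0,1.365]

```text
time: 6.35
tool_pos: [0.5454, -0.0366, 0.3325]
orientation: [-179.5, 0.3, 58.3]
contact_force: [0.9, 0.2, 0.5]
opening: 0.204
```

```bash
python3 -c "
from h import *
st();lev(12,-46,140)"
```

```text
t 6.35 box [18.4 22.6] tipz 146.5 rpy [-179.49    0.26   58.31] F [0.9 0.2 0.5] op 0.204
P [ 0.5477 -0.0422  0.326 ] cm [-0.35  0.5   0.64] rv [-0.007  0.008  0.729]
```

Emit:
jog_arm:
  targets: [0,-0.35,0.5,0.6,-0.007,0.008,0.729,0,-0.35,0.5,0.6,-0.007,0.008,0.729,0,-0.35,0.5,0.6,-0.007,0.008,0.729,0,-0.35,0.5,0.6,-0.007,0.008,0.729,0,-0.35,0.5,0.6,-0.007,0.008,0.729]

```text
time: 6.77
tool_pos: [0.5474, -0.0437, 0.3257]
orientation: [-179.9, 0.1, 22.5]
contact_force: [0.2, -0.1, 0.3]
opening: 0.007
```

Emit:
jog_arm:
  targets: [0,0,0,0,0,0,0.14,0,0,0,0,0,0,0.14]

```text
time: 6.93
tool_pos: [0.547, -0.045, 0.325]
orientation: [-179.9, 0.1, 14.0]
contact_force: [-0.4, -0.9, -0.2]
opening: 0.003
```

```bash
python3 -c "
from h import *
st();lev(12,-46,46)
c=optics.camera('top');s=optics.camera('scene')
cv2.imwrite('pics/e.png',np.hstack([cv2.resize(c['img'][90:290,190:420],(400,348)),cv2.resize(s['img'][130:310,120:350],(400,348))]))"
```

```text
t 6.9333 box [19.4 14.2] tipz 139.0 rpy [-1.7995e+02  9.0000e-02  1.4020e+01] F [-0.4 -0.9 -0.2] op 0.003
P [ 0.5477 -0.0422  0.232 ] cm [ 0.15 -0.24  9.3 ] rv [-0.001  0.002 -0.044]
```

View pics/e.png

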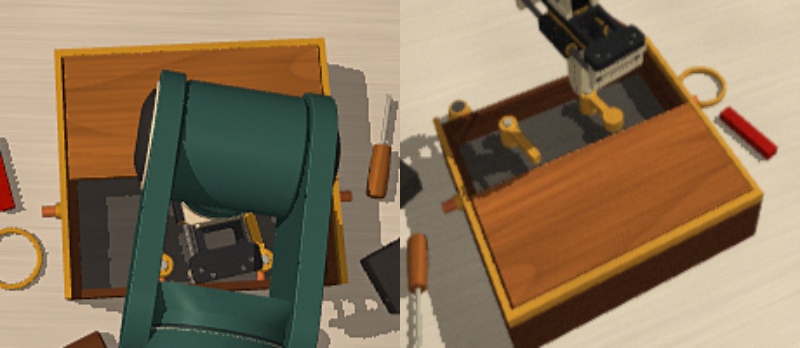

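Fingers shut, positioned between the levers (scene view, right of the coin head at crop ~(600,115)). Descend into the gap.

Emit:
jog_arm:
  targets: [0,0.15,-0.1,2.5,0,0,-0.04,0,0.15,-0.1,5,0,0,-0.04,0,0.15,-0.1,7.5,0,0,-0.04,0,0.15,-0.1,8.8,0,0,-0.04,0,0.15,-0.1,9.1,0,0,-0.04]

```text
time: 7.45
tool_pos: [0.5475, -0.0433, 0.2318]
orientation: [-179.9, 0.3, 17.0]
contact_force: [-0.6, 0.7, -0.1]
opening: 0.007
```

```bash
python3 -c "
from h import *
st();lev(12,-26,46);lev(12,-22,46);lev(20,-22,46);lev(28,-22,46)
s=optics.camera('scene')
cv2.imwrite('pics/f.png',cv2.resize(s['img'][130:310,120:350],(690,540)))"
```

```text
t 7.45 box [20.1 15.8] tipz 45.8 rpy [-179.85    0.27   16.99] F [-0.6  0.7 -0.1] op 0.007
P [ 0.542 -0.023  0.232] cm [ 0.06 -2.1  -0.02] rv [-0.003  0.005  0.008]
P [ 0.5409 -0.0192  0.232 ] cm [ 0.07 -2.5  -0.01] rv [-0.003  0.005  0.008]
P [ 0.541  -0.0107  0.232 ] cm [ 0.32 -3.31 -0.01] rv [-0.003  0.004 -0.132]
P [ 0.5399 -0.0022  0.232 ] cm [ 0.47 -4.16 -0.01] rv [-0.003  0.004 -0.271]
```

View pics/f.png

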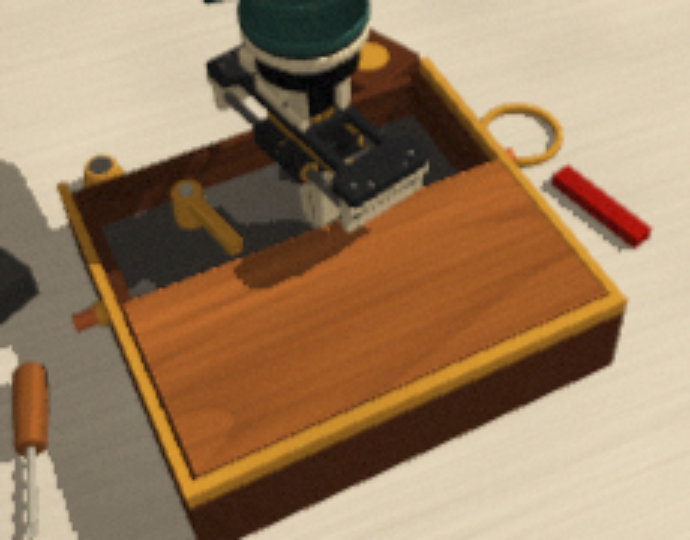

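Emit:
jog_arm:
  targets: [0,0.05,-0.8,0,0,0,0,0,0.05,-1.6,0,0,0,0,0,0.05,-2.3,0,0,0,-0.03,0,0.2,-2.8,0,0,0,-0.08,0,0.3,-3.3,0,0,0,-0.13]

```text
time: 7.92
tool_pos: [0.5411, -0.0099, 0.2343]
orientation: [-179.9, 0.1, 24.7]
contact_force: [0.5, -1.9, -0.9]
opening: 0.004
```

```bash
python3 -c "
from h import *
st()
for a in (24,28,32,36,40): lev(a,-22,46)"
```

```text
t 7.9167 box [16.3 49.6] tipz 48.3 rpy [-1.7992e+02  1.0000e-01  2.4690e+01] F [ 0.5 -1.9 -0.9] op 0.004
P [ 0.5406 -0.0064  0.232 ] cm [ 0.1  -0.34  0.23] rv [-0.001  0.002 -0.067]
P [ 0.5399 -0.0022  0.232 ] cm [ 0.21 -0.75  0.23] rv [-0.002  0.002 -0.137]
P [0.5389 0.0019 0.232 ] cm [ 0.29 -1.17  0.23] rv [-0.002  0.002 -0.207]
P [0.5376 0.006  0.232 ] cm [ 0.35 -1.59  0.23] rv [-0.002  0.002 -0.277]
P [0.536 0.01  0.232] cm [ 0.37 -2.02  0.23] rv [-0.002  0.002 -0.347]
```

Emit:
jog_arm:
  targets: [0,0.1,-0.35,0.2,0,0,-0.067,0,0.2,-0.75,0.2,0,0,-0.137,0,0.3,-1.17,0.2,0,0,-0.207,0,0.35,-1.6,0.2,0,0,-0.277,0,0.37,-2.0,0.2,0,0,-0.347]

```text
time: 8.33
tool_pos: [0.536, 0.0107, 0.2335]
orientation: [-180.0, 0.0, 44.9]
contact_force: [1.0, -1.5, 0.0]
opening: 0.008
```

```bash
python3 -c "
from h import *
st()
for a in (44,48,52,56,60): lev(a,-22,46)"
```

```text
t 8.3333 box [12.9 70.5] tipz 47.5 rpy [-1.7997e+02  1.0000e-02  4.4910e+01] F [ 1.  -1.5  0. ] op 0.008
P [0.5342 0.0138 0.232 ] cm [ 0.09 -0.35  0.15] rv [-0.     0.    -0.063]
P [0.5321 0.0175 0.232 ] cm [ 0.21 -0.76  0.15] rv [-0.     0.    -0.133]
P [0.5297 0.0211 0.232 ] cm [ 0.29 -1.18  0.15] rv [-0.     0.    -0.203]
P [0.5272 0.0245 0.232 ] cm [ 0.35 -1.6   0.15] rv [-0.001  0.    -0.273]
P [0.5243 0.0277 0.232 ] cm [ 0.37 -2.03  0.15] rv [-0.001  0.    -0.343]
```

Emit:
jog_arm:
  targets: [0,0.1,-0.35,0.1,0,0,-0.063,0,0.2,-0.76,0.1,0,0,-0.133,0,0.3,-1.18,0.1,0,0,-0.203,0,0.35,-1.6,0.1,0,0,-0.273,0,0.37,-2.0,0.1,0,0,-0.343]

```text
time: 8.75
tool_pos: [0.5245, 0.0283, 0.2336]
orientation: [179.9, -0.0, 64.9]
contact_force: [1.8, 0.1, -1.0]
opening: 0.004
```

```bash
python3 -c "
from h import *
st()
for a in (64,68,72,76,80): lev(a,-22,46)
c=optics.camera('top');s=optics.camera('scene')
cv2.imwrite('pics/g.png',np.hstack([cv2.resize(c['img'][90:290,190:420],(400,348)),cv2.resize(s['img'][130:310,120:350],(400,348))]))"
```

```text
t 8.75 box [ 2.7 89. ] tipz 47.6 rpy [ 1.7992e+02 -5.0000e-02  6.4920e+01] F [ 1.8  0.1 -1. ] op 0.004
P [0.5213 0.0307 0.232 ] cm [ 0.08 -0.39  0.16] rv [ 0.001 -0.001 -0.063]
P [0.5181 0.0334 0.232 ] cm [ 0.19 -0.8   0.16] rv [ 0.001 -0.001 -0.133]
P [0.5146 0.036  0.232 ] cm [ 0.28 -1.22  0.16] rv [ 0.001 -0.001 -0.203]
P [0.511  0.0383 0.232 ] cm [ 0.33 -1.64  0.16] rv [ 0.001 -0.001 -0.273]
P [0.5073 0.0403 0.232 ] cm [ 0.36 -2.06  0.16] rv [ 0.001 -0.001 -0.343]
```

View pics/g.png

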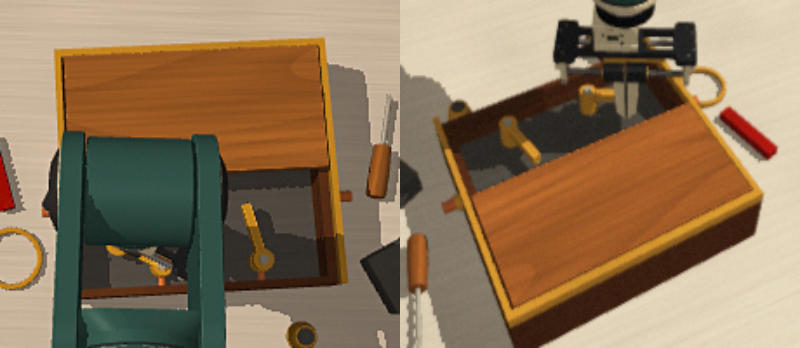

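The lever follows the fingers, and the plain lever is unmoved at crop (250,205). Continue.

Emit:
jog_arm:
  targets: [0,0.1,-0.4,0.1,0,0,-0.063,0,0.2,-0.8,0.1,0,0,-0.133,0,0.28,-1.2,0.1,0,0,-0.203,0,0.33,-1.6,0.1,0,0,-0.273,0,0.36,-2.0,0.1,0,0,-0.343]

```text
time: 9.27
tool_pos: [0.5078, 0.0406, 0.2334]
orientation: [179.8, -0.1, 84.6]
contact_force: [1.9, 1.5, 0.7]
opening: 0.005
```

```bash
python3 -c "
from h import *
st()
for a in (83,86,88,90): lev(a,-22,46)"
```

```text
t 9.2667 box [-12.9 102.5] tipz 47.4 rpy [ 1.7984e+02 -6.0000e-02  8.4570e+01] F [1.9 1.5 0.7] op 0.005
P [0.5044 0.0417 0.232 ] cm [ 0.08 -0.35  0.13] rv [ 0.003 -0.001 -0.052]
P [0.5014 0.0429 0.232 ] cm [ 0.17 -0.66  0.13] rv [ 0.003 -0.001 -0.104]
P [0.4994 0.0436 0.232 ] cm [ 0.22 -0.87  0.13] rv [ 0.003 -0.001 -0.139]
P [0.4974 0.0442 0.232 ] cm [ 0.26 -1.07  0.13] rv [ 0.003 -0.001 -0.174]
```

Emit:
jog_arm:
  targets: [0,0.1,-0.35,0.1,0,0,-0.052,0,0.17,-0.65,0.1,0,0,-0.104,0,0.22,-0.87,0.1,0,0,-0.139,0,0.25,-1.0,0.1,0,0,-0.174]

```text
time: 9.6
tool_pos: [0.4981, 0.0445, 0.2332]
orientation: [179.7, -0.0, 94.6]
contact_force: [1.2, 1.9, -1.1]
opening: 0.008
```

Emit:
jog_arm:
  targets: [0,0,-0.1,0,0,0,0,0,0,-0.15,0,0,0,0]

```text
time: 9.77
tool_pos: [0.4968, 0.0446, 0.2338]
orientation: [179.6, -0.0, 94.5]
contact_force: [8.7, 1.8, -3.9]
opening: 0.006
```

```bash
python3 -c "
from h import *
st();lev(90,-22,46)"
```

```text
t 9.7667 box [-23.5 107.4] tipz 47.8 rpy [ 1.796e+02 -5.000e-02  9.446e+01] F [ 8.7  1.8 -3.9] op 0.006
P [0.4974 0.0442 0.232 ] cm [-0.04  0.05  0.18] rv [ 0.007 -0.001 -0.001]
```

Emit:
jog_arm:
  targets: [0,0,-0.1,0,0,0,0,0,0,-0.15,0,0,0,0]

```text
time: 9.93
tool_pos: [0.4959, 0.0447, 0.2344]
orientation: [179.4, -0.0, 94.3]
contact_force: [14.6, 1.5, -8.4]
opening: 0.005
```

Emit:
jog_arm:
  targets: [0,0,0.8,0,0,0,0,0,0,1.8,0,0,0,0,0,0,2.2,-4,0,0,0,0,0,2.2,-8,0,0,0,0,0,2.2,-12,0,0,0]

```text
time: 10.35
tool_pos: [0.5171, 0.0462, 0.356]
orientation: [179.5, -0.0, 94.2]
contact_force: [1.1, 0.4, 0.4]
opening: 0.004
```

Emit:
jog_arm:
  targets: [0,20,0,-8,0,0,0,0,20,0,-8,0,0,0,0,20,0,-8,0,0,0,0,20,0,-8,0,0,0,0,20,0,-8,0,0,0]

```text
time: 10.77
tool_pos: [0.502, 0.2406, 0.4345]
orientation: [179.5, -0.0, 94.2]
contact_force: [0.6, -1.2, -0.6]
opening: 0.004
```

```bash
python3 -c "
from h import *
st()
c=optics.camera('top');s=optics.camera('scene')
cv2.imwrite('pics/h1.png',cv2.resize(c['img'][90:290,190:420],(690,600)));cv2.imwrite('pics/h2.png',cv2.resize(s['img'][110:330,60:360],(800,587)))
a=c['img'][180:270,205:365]
cv2.imwrite('pics/i.png',cv2.resize(a,None,fx=5,fy=5,interpolation=cv2.INTER_CUBIC))"
```

```text
t 10.7667 box [ -2.9 302.4] tipz 248.5 rpy [ 1.7947e+02 -5.0000e-02  9.4170e+01] F [ 0.6 -1.2 -0.6] op 0.004
```

View pics/h1.png

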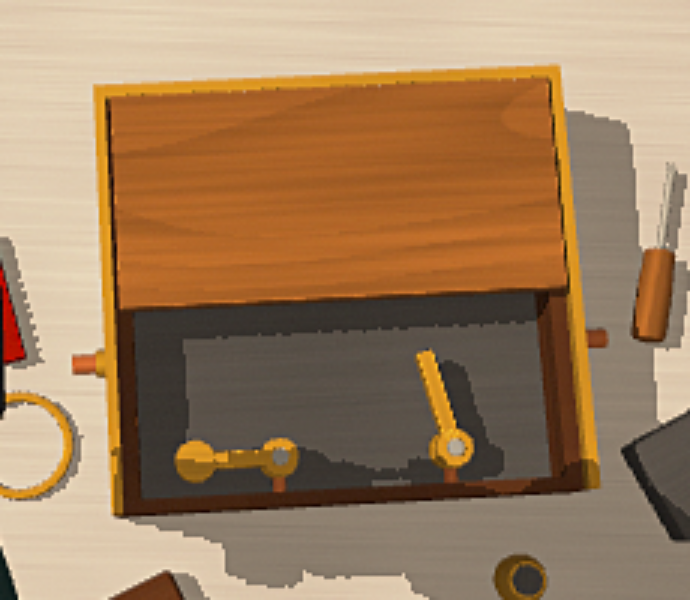

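View pics/h2.png

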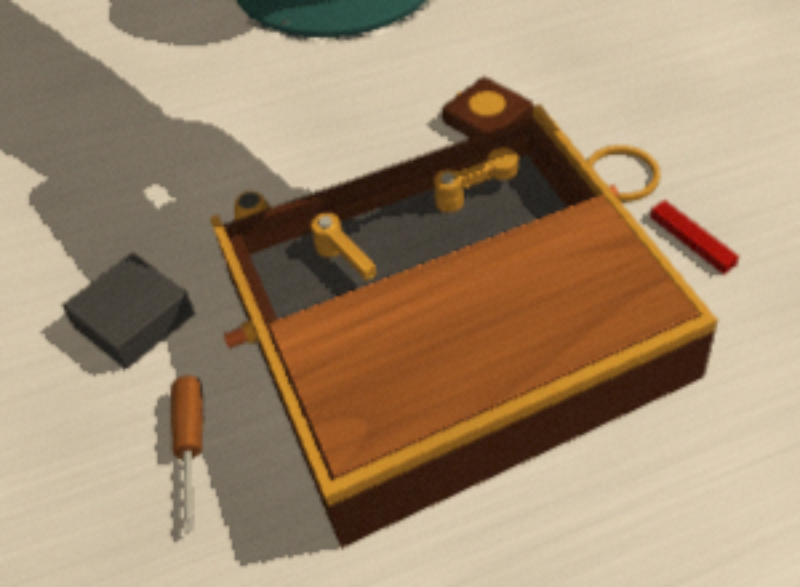

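View pics/i.png

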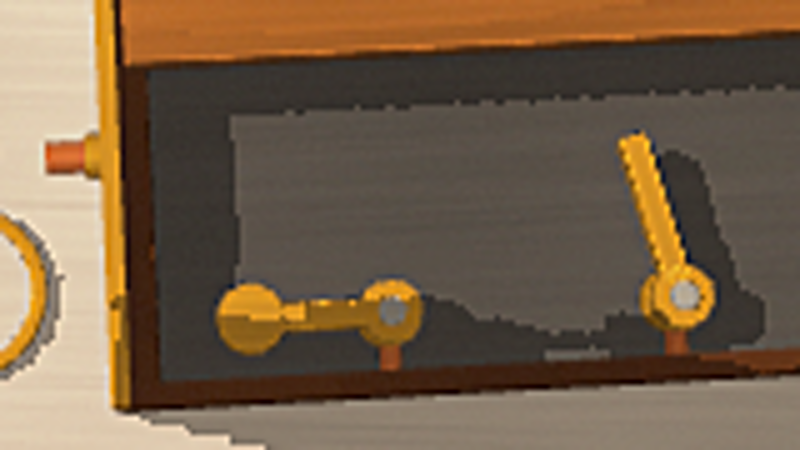

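```bash
python3 - <<'E'
from h import *
c=optics.camera('top')
z=lambda u,v:((u+.5)/5+205-.5,(v+.5)/5+180-.5)
h=w2b(B,ray(c,z(251,319),.062));p=w2b(B,ray(c,z(392,310),.062))
print(h,p,np.arctan2(*(h-p)[::-1]),np.arctan2(h[1]-50,h[0]+45))
q=w2b(B,ray(c,z(633,142),.062));print(q,np.arctan2(q[1]+75,q[0]+45))
y=lambda u,v:((u+.5)/3-.5+190,(v+.5)/3-.5+90)
for a in [(118,309),(567,289),(110,98),(549,80)]: print(w2b(B,ray(c,y(*a),.088)).round(1))
st()
E
```

```text
[-44.9807068  110.11254622] [-44.29953415  50.08947626] 1.5821443535278856 1.570475375445338
[ 22.34706718 -58.19697206] 0.24450710642278065
[ 62.3 159.2]
[  60.9 -158.3]
[215.8 158.3]
[ 215.  -159.6]
t 10.9167 box [ -2.7 302.7] tipz 248.3 rpy [ 1.7943e+02 -7.0000e-02  9.4390e+01] F [-0.7 -1.  -0.4] op 0.006
```

```bash
python3 -c "
from rig import *
print(ticket.hand_in())"
```

```text
the job is handed in; nothing more can be done
None
```

The cover is back against its stop strip, and the coin-headed lever is shut, pointing to the box's left. The job was handed in at about 11 s.

- **Cover:** I pushed its near edge straight back with the open fingertips. The push force rose to about 33 N at the stop. The last pictures put its near edge at box x of about 61–62 mm and its back edge at about 215–216 mm. That is within camera error of the stop.
- **Coin lever (the left one):** I swept it a quarter turn counter-clockwise with the closed fingertips until the force rose to about 15 N at its shut stop. The head now measures at box (-45, 110) mm, an angle of about 1.57 rad.
- **Other things:** The plain lever shows at the same place as before, at about 0.24 rad. The fingers never went near the items on the counter. Those visible in the last pictures look unmoved; I checked them by eye only.

At hand-in the arm stood clear of everything, with only sensor noise on the force reading. None of my checks failed or disagreed.

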